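# Stand the tipped slide box back up in its lane

### The job

One of the three slide boxes in the metal lane rack has tipped over backwards and lies on the rail. Stand it upright again on the empty yellow mark in the lane, centred and facing the same way as the two boxes beside it, and let go; do not shift or knock over those two.

Things in the scene. Friction and masses are not known exactly. Their poses are not given: they have to be found in the camera images.
- tipped_box_mid (a point): Centre of the tipped slide box: blue and white, 36 (x) x 84 (y) x 34 mm (z), 0.09 kg. y runs from foot end to top end (42 mm each way); z is level, along the lane, from blue half to white. At first the top leans back 44 degrees from upright, to the rack's +x: foot behind the lip, back on the rail 15 mm from the top. Sides free: pinch the 34 mm from above. Standing, this point is at z = 46 mm.
- rack: Fixed aluminium lane. Origin: centre of underside; x across it, away from the robot (yaw within 0.25 rad), y along it. Floor 76 (x) x 264 mm (y), top at z = 4 mm; front lip x = -28 to -32, up to z = 13; round rail 8 mm thick along y at x = 32, z = 50, end posts to z = 54 mm. Yellow marks 42 x 40 mm at x = 0, y = -100, 0, +100: one per box; the tipped box lies at the y of its own, the empty one.
- neighbour_1: A slide box of the same kind, upright on its mark, 84 mm high; loose, to be left alone. Origin: centre of its blue 84 x 36 mm side face, 17 mm from its middle; its y axis points up, its z axis level along the lane towards its middle.
- neighbour_2: The other upright slide box, described as neighbour_1.

How it is judged:
At the end, for the whole second after the job is handed in: The tipped box stands on its foot end on the lane floor, upright within 10 degrees, its middle within 15 mm of the empty mark's centre across and along the lane, square to the lane within 15 degrees (angle between tipped_box_mid's own y axis and vertical below 0.175 rad and z of tipped_box_mid in the frame of rack between 0.04 and 0.052 m and x of tipped_box_mid in the frame of rack between -0.015 and 0.015 m and (y of tipped_box_mid in the frame of rack between -0.115 and -0.085 m or y of tipped_box_mid in the frame of rack between -0.015 and 0.015 m or y of tipped_box_mid in the frame of rack between 0.085 and 0.115 m) and angle between the x axis of tipped_box_mid and the x axis of rack, either way round below 0.262 rad); the robot touches nothing.
It fails at once if a neighbouring box was shifted more than 12 mm or tipped more than 10 degrees (distance of any of neighbour_1, neighbour_2 from where it was at the start of the episode above 0.012 m or angle between any of neighbour_1, neighbour_2's own y axis and vertical above 0.175 rad).
It also fails if it takes over 32 s, if anything falls off the work surface, if the arm or the gripper's body presses on something with over 40 N, if the wrist force passes 120 N, or if a joint passes its speed limit or range.

### The arm

A 6-joint arm with a two-finger parallel gripper is mounted at the origin on a cart in front of the work surface, level with it; the furniture and walls round the work are solid. World frame = base frame: x ahead of the robot, y to its left, z up, the work surface at z = 0. Lengths are in m, angles in rad, forces in N, time in s.
With the tool pointing down it reaches from about 0.4 to 0.825 m from the base axis. Payload 7 kg.
Tool frame: the origin (TCP) lies at the very end of the fingers, on their centre line; the grasp point (between the pads) lies arm.hold_point_z behind it (arm.hold_point_z is the distance from the TCP to the grasp point, in m); z points along the fingers, y is the line along which they close (so a half turn about z gives the same grasp; the last joint's range is limited). The gripper opens to 88 mm and grips with 3 to 60 N. Pads are 19 mm wide; open, the fingers measure 130 mm over their backs; the gripper's body (78 mm by 193 mm) begins 47 mm behind the grasp point.
Start: joints at [-0.996, 0.359, 0.012, 0, -1.224, -0.288], TCP at [0.191, -0.647, 0.227] pointing down, gripper open.
Joint ranges: [-3.07, 3.07], [-1.43, 2.12], [-1.02, 1.25], [-3.03, 1.67], [-3.05, -0], [-3.03, 3.03]. Speed limits (rad/s): [2.39, 2.39, 3.01, 3.14, 3.14, 3.14].

### API

Orientations are given as [roll, pitch, yaw] about the fixed x, y, z axes, in that order (R = Rz(yaw) Ry(pitch) Rx(roll)).
In Python, from station import arm gives the robot as it stands.
- The arm moves only by the tool nudge_tcp, called after ">>>" as a command line: name --argument value ..., lists and objects as JSON in quotes. Schema: {"type":"object","properties":{"increments":{"type":"object","properties":{"jaw":{"type":"array","items":{"type":"number"},"minItems":1,"maxItems":20},"x":{"type":"array","items":{"type":"number"},"minItems":1,"maxItems":20},"y":{"type":"array","items":{"type":"number"},"minItems":1,"maxItems":20},"z":{"type":"array","items":{"type":"number"},"minItems":1,"maxItems":20},"yaw":{"type":"array","items":{"type":"number"},"minItems":1,"maxItems":20}},"additionalProperties":false,"required":["jaw","x","y","z","yaw"]},"grip_force":{"type":"number"},"only":{"type":"string"},"quiet":{"type":"boolean"},"lines":{"type":"string"}},"required":["increments"],"additionalProperties":false}. increments is an object with one list for each field, all of the same length, 1 to 20, a row being the entries at one place: jaw (the finger opening in m), x, y, z (the shift in m), yaw (a turn about the tool's z in rad); each row is the pose to reach, as a shift and turn from the pose commanded when the call began, along the tool's axes at that moment; what a row does not reach only later rows make up. A row lasts 1/12 s, in which the tool goes at most 0.0417 m and 0.125 rad, less where a joint would pass 70% of its speed; a pose out of reach is approached as far as the arm can. The fingers move at their own pace and stop on an object; grip_force is the grip in N (left out, the last holds). Time passes only in rows, so rows that do not move let the fingers close. The tool returns the time, the measured TCP pose, the force, the opening and the grip force at its end. only (a regular expression) keeps the lines of the reply that match it, lines (a string "A,B") keeps lines A to B, and quiet returns only ok. Input that does not fit is refused with a message, and nothing moves.
- arm.get_state(): the state, without advancing time (a new reading comes with each control period).
- arm.grab_frame(name): name is "scene" or "top" or "wrist"; returns the picture (420x560x3 uint8, red, green, blue); there is no depth.
- arm.camera_params(name): a dict with "fx", "fy", "cx", "cy" (pixels), "D" ([k1, k2, p1, p2, k3] as OpenCV has them; the pictures are not rectified), "T" (4x4, takes a point from camera to world coordinates); the wrist camera has in their place "hand_eye" (4x4, takes a point from camera to tool coordinates, whose origin is the TCP and whose axes are the flange's). Camera axes: x right, y down, z forward; pixel columns grow to the right and rows downward; lengths in m; the calibration is good to about 2 mm. A picture is of the moment at which its call begins: read the wrist's pose just before it. camera_params takes no time and is no camera call.
- arm.job_done(): hands the job in; it is judged then, once.
The state is a dict: "t": time; "q": joint angles; "qd": joint speeds; "joint_efforts": joint torques, N m; "eef_pos": TCP position; "ee_rot": TCP orientation; "force": force on the tool from outside, world axes, zero at the start; "moment": the same for the moment, N m; "width": finger opening in m; "gripper_force": force on a finger pad.
Only numpy, scipy, OpenCV 4.12 (cv2) and the standard library are available. Lean on these libraries where they do the work, as an engineer would, in place of code of your own. Each camera call takes 0.05 s, during which the arm holds its last target. There are 200 camera calls.

## Working session

There is one attempt and no reset: what is moved stays moved. The work goes in short steps, Python scripts to look and compute and a tool call to move; the robot and the scene stay as the last step left them, time stands still between calls to the robot, and variables do not carry over. Pictures are saved under pics/ and viewed, at most 10 in all, crops included, and the job is handed in when it is done.

```bash
ls; mkdir -p pics; python3 - <<'E'
from station import arm
import cv2,numpy as np
np.set_printoptions(precision=4,suppress=True)
ims=[]
for n in("scene","top"):
    im=arm.grab_frame(n);cv2.imwrite(f"pics/{n}0.png",im[:,:,::-1])
    p=arm.camera_params(n);print(n,p)
print(arm.camera_params("wrist"));print(arm.hold_point_z,arm.get_state())
E
```

```text
pics
station.py
scene {'fx': 485.4231072655913, 'fy': 485.4231072655913, 'cx': 276.77551569289426, 'cy': 198.70584987058746, 'D': array([-0.1649,  0.    ,  0.    ,  0.    ,  0.    ]), 'T': array([[-0.7103, -0.4984,  0.4972,  0.0816],
       [-0.7039,  0.5062, -0.4983,  0.6199],
       [-0.0033, -0.7039, -0.7103,  0.6379],
       [ 0.    ,  0.    ,  0.    ,  1.    ]])}
top {'fx': 397.0904844959306, 'fy': 397.0904844959306, 'cx': 274.3439566258007, 'cy': 208.05925373444575, 'D': array([-0.0791,  0.    ,  0.    ,  0.    ,  0.    ]), 'T': array([[ 0.0278, -0.9961,  0.0838,  0.4276],
       [-0.999 , -0.0248,  0.0365,  0.1794],
       [-0.0343, -0.0847, -0.9958,  0.9194],
       [ 0.    ,  0.    ,  0.    ,  1.    ]])}
{'fx': 357.0367450942793, 'fy': 357.0367450942793, 'cx': 278.616644706578, 'cy': 211.5586177737835, 'D': array([-0.0136,  0.    ,  0.    ,  0.    ,  0.    ]), 'hand_eye': array([[ 0.0006, -0.9667, -0.256 ,  0.0694],
       [ 1.    ,  0.0005,  0.0003,  0.0004],
       [-0.0002, -0.256 ,  0.9667, -0.1574],
       [ 0.    ,  0.    ,  0.    ,  1.    ]])}
0.0188 {'t': 0.1, 'q': array([-0.9959,  0.3593,  0.0112, -0.0003, -1.2241, -0.2881]), 'qd': array([-0.0002, -0.0033,  0.0025,  0.0015,  0.0005,  0.0005]), 'joint_efforts': array([ -0.0015, -58.4164,  29.375 ,   7.0155,   0.0102,  -0.0001]), 'eef_pos': array([ 0.1908, -0.647 ,  0.2257]), 'ee_rot': array([ 3.1401, -0.0001, -2.8549]), 'force': array([-0.6219,  0.4759, -0.6266]), 'moment': array([ 0.0021, -0.0421,  0.0316]), 'gripper_force': 0.0, 'width': 0.08759711588705177}
```

View pics/top0.png

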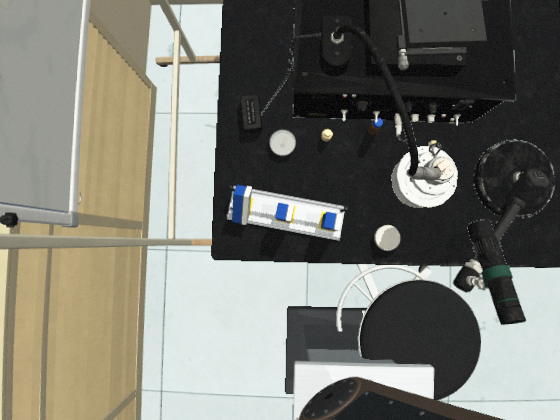

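View pics/scene0.png

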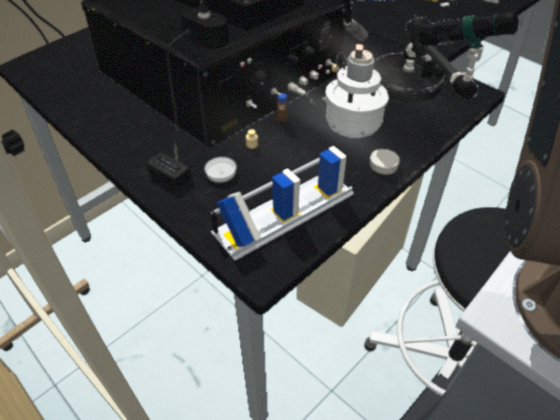

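The top view shows the rack at about (290,212). The tipped box is at its left end (241,204) and the upright boxes are at (284,212) and (330,220). The scene view agrees: tipped box at (238,220), upright ones at (286,195) and (331,172). A lamp with a green band, at top (490,245) and scene (468,35), may be in the arm's way. I'll measure everything now.

```bash
cat > h.py <<'E'
import cv2,numpy as np
from scipy.spatial.transform import Rotation as Ro
from station import arm
np.set_printoptions(precision=4,suppress=True)
def cam(n,st=None):
    p=arm.camera_params(n);K=np.array([[p['fx'],0,p['cx']],[0,p['fy'],p['cy']],[0,0,1]])
    if n=='wrist':
        T=np.eye(4);T[:3,:3]=Ro.from_euler('xyz',st['ee_rot']).as_matrix();T[:3,3]=st['eef_pos'];T=T@p['hand_eye']
    else: T=p['T']
    return K,np.array(p['D']),T
def ray(c,uv):
    K,D,T=c;u=cv2.undistortPoints(np.array(uv,float).reshape(-1,1,2),K,D).reshape(-1,2)
    d=np.c_[u,np.ones(len(u))]@T[:3,:3].T;return T[:3,3],d/np.linalg.norm(d,axis=1)[:,None]
def onz(c,uv,z):
    o,d=ray(c,uv);return o+d*((z-o[2])/d[:,2])[:,None]
def tri(c1,u1,c2,u2):
    o1,d1=ray(c1,u1);o2,d2=ray(c2,u2);d1,d2=d1[0],d2[0]
    s=np.linalg.lstsq(np.c_[d1,-d2],o2-o1,rcond=None)[0]
    a,b=o1+s[0]*d1,o2+s[1]*d2;return (a+b)/2,np.linalg.norm(a-b)
def blobs(im,lo,hi,amin=40):
    m=cv2.inRange(cv2.cvtColor(im,cv2.COLOR_RGB2HSV),lo,hi)
    cs,_=cv2.findContours(m,cv2.RETR_EXTERNAL,cv2.CHAIN_APPROX_NONE)
    return [c for c in cs if cv2.contourArea(c)>amin]
BL=((105,150,60),(130,255,255));YE=((20,120,120),(35,255,255))
E
python3 - <<'E'
from h import *
ct,cs=cam('top'),cam('scene')
print('lamp',tri(ct,(490,243),cs,(468,35)))
print('flask',tri(ct,(437,168),cs,(360,50)))
for n,k in(('top',4),('scene',4)):
    im=cv2.imread(f'pics/{n}0.png');rgb=im[:,:,::-1].copy()
    for nm,r in(('B',BL),('Y',YE)):
        for c in blobs(rgb,*r,15):
            b=cv2.minAreaRect(c);print(n,nm,cv2.contourArea(c),np.array(b[0]),np.array(b[1]),onz(cam(n),[b[0]],.06)[0])
    x,y=(220,175) if n=='top' else(200,140)
    cv2.imwrite(f'pics/{n}_crop.png',cv2.resize(im[y:y+(75 if n=="top" else 120),x:x+(140 if n=='top' else 160)],None,fx=5,fy=5,interpolation=cv2.INTER_CUBIC))
E
```

```text
lamp (array([ 0.4151, -0.1745,  0.25  ]), np.float64(0.04295454438378848))
flask (array([ 0.5705, -0.0975,  0.1858]), np.float64(0.00425953565701388))
top B 154.0 [328.2692 220.1539] [11.9631 15.8854] [0.4766 0.0936 0.06  ]
top B 130.0 [281.0192 211.4039] [ 9.6097 16.0815] [0.493  0.1962 0.06  ]
top B 297.5 [237.4 203.2] [10.4652 38.1838] [0.5086 0.2919 0.06  ]
top B 48.5 [377.88 122.84] [ 7.6 10. ] [ 0.695  -0.0132  0.06  ]
top Y 18.0 [320.9182 219.6619] [ 3.2214 17.0613] [0.4773 0.1095 0.06  ]
scene B 782.5 [234.1147 221.1813] [51.5214 18.256 ] [0.4991 0.2986 0.06  ]
scene B 711.5 [282. 195.] [20. 46.] [0.486 0.202 0.06 ]
scene B 664.5 [328.0445 171.5544] [19.7017 44.6772] [0.469  0.1023 0.06  ]
scene B 34.0 [282.  97.] [8. 8.] [ 0.6933 -0.0104  0.06  ]
scene Y 82.5 [230.4 240.3] [18.783   6.7082] [0.4734 0.3294 0.06  ]
scene Y 25.5 [321.6207 191.4483] [18.6736  3.8757] [0.4439 0.1486 0.06  ]
```

View pics/top_crop.png

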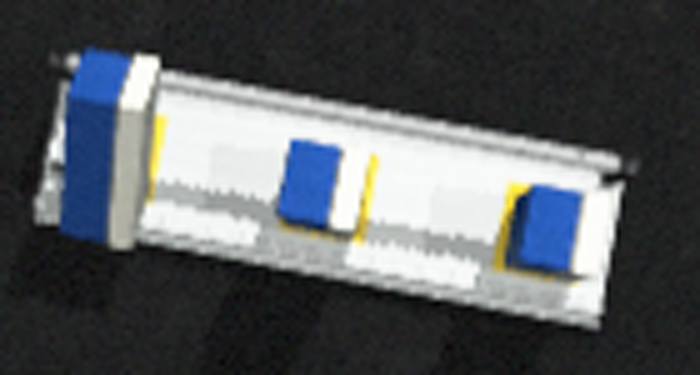

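View pics/scene_crop.png

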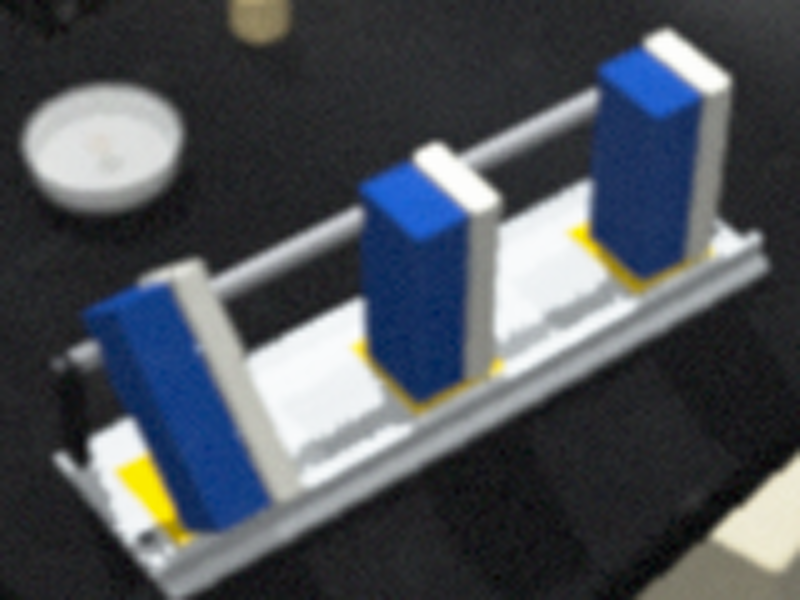

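The crops give usable corners. The middle box's top face is at (360,187), (437,143), (500,205), (415,240) in the scene crop, and at (290,140), (368,150), (358,238), (278,215) in the top crop. The lamp match was poor (43 mm residual), so I'll look at it closely before crossing that area, and compute the rack frame from the corners.

```bash
python3 - <<'E'
from h import *
ct,cs=cam('top'),cam('scene')
f=lambda P,o:[((u+.5)/5-.5+o[0],(v+.5)/5-.5+o[1]) for u,v in P]
mt=f([(290,140),(368,150),(358,238),(278,215)],(220,175));ms=f([(360,187),(437,143),(500,205),(415,240)],(200,140))
X=[]
for a,b in zip(mt,ms): p,e=tri(ct,a,cs,b);X.append(p);print('mid',p,e)
X=np.array(X);print(np.mean(X,0),[np.linalg.norm(X[i]-X[i-1]) for i in range(4)])
rs=f([(598,72),(668,28),(732,82),(663,117)],(200,140))
A=onz(cs,ms,.088);B=onz(cs,rs,.088)
for q in(A,B): print('scene z88',q[:,:2].mean(0),[np.linalg.norm(q[i]-q[i-1]) for i in range(4)])
d=A.mean(0)-B.mean(0);print(np.linalg.norm(d),'yaw',np.arctan2(-d[0],d[1]))
At=onz(ct,mt,.088);print('top z88',At[:,:2].mean(0))
# lip ends & floor corners from top
print('top: near-left,near-right end of lip',onz(ct,f([(38,220),(600,325)],(220,175)),.013))
print('scene lip outer ends',onz(cs,f([(170,595),(768,265)],(200,140)),.010))
a=cv2.imread('pics/top0.png')[140:340,430:560];b=cv2.imread('pics/scene0.png')[0:120,380:540]
a=cv2.resize(a,None,fx=2.9,fy=2.9);b=cv2.resize(b,None,fx=2.6,fy=2.6)
o=np.zeros((600,800,3),np.uint8);o[:a.shape[0],:a.shape[1]]=a;o[:b.shape[0],380:380+b.shape[1]]=b
cv2.imwrite('pics/lamp.png',o)
E
```

```text
mid [0.5093 0.2033 0.0871] 0.00013039243869393047
mid [0.5056 0.1703 0.0881] 0.0005151481838693706
mid [0.47   0.1746 0.0854] 0.002854131976050892
mid [0.4781 0.208  0.0867] 0.001284275219713978
[0.4908 0.1891 0.0868] [np.float64(0.031551058877056566), np.float64(0.033259265165072674), np.float64(0.036026175828121614), np.float64(0.034344251869428154)]
scene z88 [0.4903 0.1902] [np.float64(0.03134700534126584), np.float64(0.03408408538584011), np.float64(0.037058316395049834), np.float64(0.03282756804586659)]
scene z88 [0.4736 0.0873] [np.float64(0.03193654721862815), np.float64(0.03639011188963054), np.float64(0.0360666519662503), np.float64(0.031934009675888754)]
0.10424345085973648 yaw -0.16058781370141262
top z88 [0.4904 0.1888]
top: near-left,near-right end of lip [[0.4769 0.3204 0.013 ]
 [0.4357 0.0625 0.013 ]]
scene lip outer ends [[0.4745 0.3263 0.01  ]
 [0.4315 0.0689 0.01  ]]
```

View pics/lamp.png

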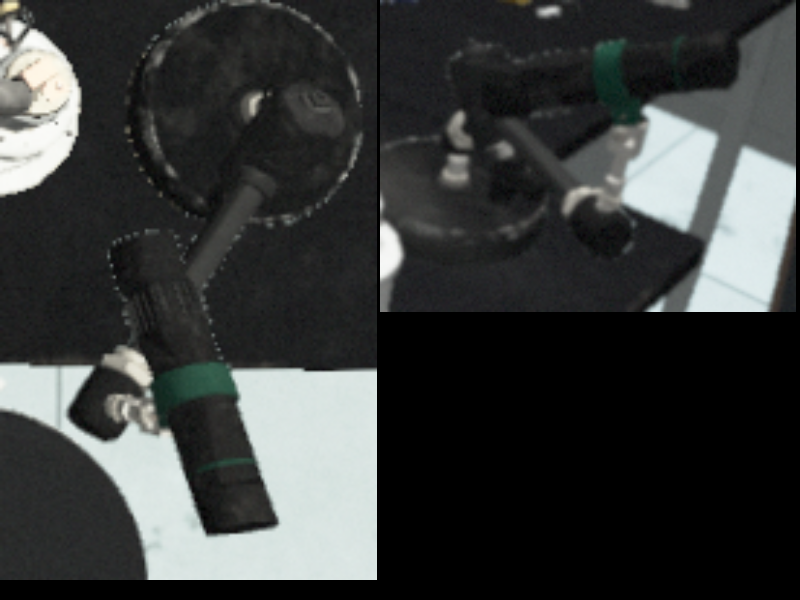

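```bash
python3 - <<'E'
from h import *
ct,cs=cam('top'),cam('scene')
t=lambda u,v:(u/2.9+430,v/2.9+140); s=lambda u,v:((u-380)/2.6+380,v/2.6)
for a,b in(((195,388),(618,85)),((242,525),(735,62)),((145,250),(480,90)),((262,185),(515,125))): print(tri(ct,t(*a),cs,s(*b)))
E
```

```text
(array([ 0.3834, -0.164 ,  0.2708]), np.float64(0.0003313525492576367))
(array([ 0.3137, -0.1682,  0.3134]), np.float64(0.0033242871699702228))
(array([ 0.4677, -0.1454,  0.2411]), np.float64(0.013534037585326637))
(array([ 0.5102, -0.2802,  0.148 ]), np.float64(0.006951416930605743))
```
Tube from (0.31,-0.168,0.31) to (0.47,-0.145,0.24), diameter ~4-5 cm → top ~0.34. Must go over: TCP z ≥ 0.42 at that crossing. Flask at (0.57,-0.1), top ~0.19+hose (goes up? gooseneck from microscope box with light guide at top (335,35) to (420,165)): hose arcs above maybe to z 0.3. Hose at y -0.05..., x 0.55–0.8. Rack area approached at x~0.4 y>0. At z=0.45 keep until y≈0.2, x~0.45.

The lamp tube runs from about (0.31,-0.17) to (0.47,-0.15) and its top is near z = 0.34, so I'll cross it at about z = 0.45.

>>> nudge_tcp --increments '{"jaw":[0.088, 0.088, 0.088, 0.088, 0.088, 0.088, 0.088, 0.088, 0.088, 0.088, 0.088, 0.088, 0.088, 0.088, 0.088, 0.088, 0.088, 0.088, 0.088], "x":[0, 0, 0, -0.07, -0.07, -0.07, -0.07, -0.07, -0.36, -0.36, -0.36, -0.36, -0.36, -0.36, -0.36, -0.36, -0.36, -0.36, -0.36], "y":[0, 0, 0, 0.13, 0.13, 0.13, 0.13, 0.13, 0.40, 0.40, 0.40, 0.40, 0.40, 0.40, 0.40, 0.40, 0.40, 0.40, 0.40], "z":[-0.12, -0.12, -0.12, -0.215, -0.215, -0.215, -0.215, -0.215, -0.225, -0.225, -0.225, -0.225, -0.225, -0.225, -0.225, -0.225, -0.225, -0.225, -0.225], "yaw":[0, 0, 0, 0.1, 0.1, 0.1, 0.1, 0.1, 0.45, 0.45, 0.45, 0.45, 0.45, 0.45, 0.45, 0.45, 0.45, 0.45, 0.45]}'

```text
t: 1.68
eef_pos: [0.4254, -0.1574, 0.4506]
ee_rot: [3.14, -0.001, 2.983]
force: [-0.6, 0.2, -0.7]
width: 0.0879
gripper_force: 0.0
```

>>> nudge_tcp --increments '{"jaw":[0.088, 0.088, 0.088, 0.088, 0.088, 0.088, 0.06, 0.06, 0.06, 0.06, 0.06, 0.06, 0.06, 0.06, 0.06], "x":[0, 0, 0, 0, 0, 0, 0, 0, 0, 0, 0, 0, 0, 0, 0], "y":[0.25, 0.25, 0.25, 0.25, 0.25, 0.25, 0.42, 0.42, 0.42, 0.42, 0.42, 0.42, 0.42, 0.42, 0.42], "z":[0, 0, 0, 0, 0, 0, 0.2, 0.2, 0.2, 0.2, 0.2, 0.2, 0.2, 0.2, 0.2], "yaw":[0, 0, 0, 0, 0, 0, 0, 0, 0, 0, 0, 0, 0, 0, 0]}'

```text
t: 2.93
eef_pos: [0.4912, 0.2523, 0.251]
ee_rot: [-3.14, -0.001, 2.979]
force: [0.3, -0.3, 0.7]
width: 0.0599
gripper_force: 0.0
```

```bash
python3 - <<'E'
from h import *
st=arm.get_state();im=arm.grab_frame('wrist');cv2.imwrite('pics/w1.png',im[:,:,::-1]);np.save('w1.npy',np.r_[st['eef_pos'],st['ee_rot']]);print(st['eef_pos'],st['ee_rot'])
E
```

```text
[0.4912 0.2523 0.251 ] [-3.1396 -0.0009  2.9793]
```

View pics/w1.png

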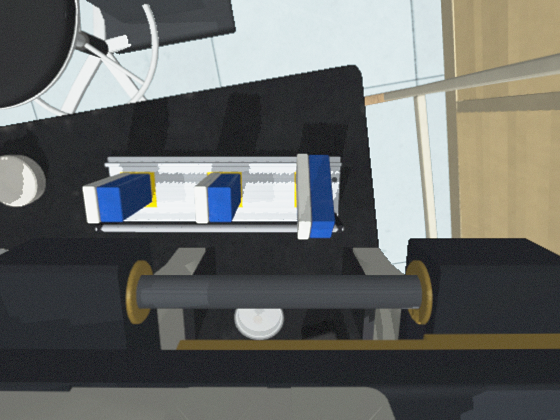

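The wrist view shows the rack almost parallel to the image. The lip runs (108,160)–(340,157) and the rail (100,228)–(340,228). The tipped box spans u 297–334 and v 154–238, and the middle box top is at about (220,195). Next I'll put this picture's numbers into the rack frame and check them.

```bash
python3 - <<'E'
from h import *
s=np.load('w1.npy');st=dict(eef_pos=s[:3],ee_rot=s[3:]);c=cam('wrist',st)
im=cv2.imread('pics/w1.png')[:,:,::-1].copy();im[245:]=0
psi=-.161;R=np.array([[np.cos(psi),-np.sin(psi)],[np.sin(psi),np.cos(psi)]]);o=np.array([.4905,.189])
loc=lambda uv,z:(onz(c,uv,z)[:,:2]-o)@R
for nm,r in(('B',BL),('Y',YE)):
    for k in blobs(im,*r,10):
        p=k[:,0].astype(float);b=cv2.boundingRect(k);ex=cv2.approxPolyDP(k,3,True)[:,0];print(nm,b,ex.tolist())
        for z in((.004,) if nm=='Y' else (.088,.029,.0644)): print('  z',z,loc(ex,z).tolist() if 0 else np.round(loc(ex,z)*1000,1).tolist())
print('lip ends outer',loc([(107,157),(340,156)],.013)*1000,'rail ends',loc([(100,228),(340,229)],.05)*1000)
print(o+R@[0,.1])
E
```

```text
B (208, 175, 32, 47) [[239, 175], [233, 185], [229, 182], [234, 175], [221, 175], [208, 187], [210, 221], [230, 221], [239, 201]]
  z 0.088 [[-28.4, 26.6], [-19.3, 20.8], [-22.0, 17.3], [-28.4, 22.0], [-28.5, 10.3], [-17.4, -2.1], [14.9, -1.8], [14.9, 16.9], [-4.3, 25.9]]
  z 0.029 [[-19.2, 19.9], [-8.3, 13.1], [-11.6, 8.9], [-19.2, 14.5], [-19.2, 0.6], [-6.1, -14.1], [32.1, -13.8], [32.1, 8.4], [9.4, 19.0]]
  z 0.0644 [[-24.7, 23.9], [-14.9, 17.7], [-17.9, 13.9], [-24.7, 19.0], [-24.7, 6.4], [-12.9, -6.9], [21.8, -6.6], [21.8, 13.5], [1.2, 23.1]]
B (97, 175, 54, 48) [[148, 175], [129, 175], [97, 187], [102, 222], [122, 221], [150, 201]]
  z 0.088 [[-28.5, -56.0], [-28.6, -73.3], [-17.5, -104.0], [15.9, -103.6], [14.9, -84.6], [-4.3, -56.4]]
  z 0.029 [[-19.3, -77.9], [-19.3, -98.4], [-6.3, -134.7], [33.3, -134.3], [32.1, -111.8], [9.4, -78.4]]
  z 0.0644 [[-24.8, -64.8], [-24.9, -83.3], [-13.0, -116.3], [22.9, -115.9], [21.8, -95.5], [1.1, -65.2]]
B (309, 155, 26, 83) [[309, 155], [313, 216], [310, 237], [330, 237], [334, 214], [328, 156]]
  z 0.088 [[-46.4, 89.5], [10.1, 94.4], [30.7, 92.1], [30.7, 111.0], [8.1, 113.9], [-45.5, 106.5]]
  z 0.029 [[-40.4, 94.4], [26.4, 100.2], [50.8, 97.4], [50.8, 119.8], [24.1, 123.3], [-39.4, 114.5]]
  z 0.0644 [[-44.0, 91.5], [16.6, 96.7], [38.7, 94.2], [38.7, 114.5], [14.5, 117.6], [-43.0, 109.7]]
Y (294, 172, 3, 35) [[295, 172], [296, 206]]
  z 0.004 [[-18.7, 80.9], [21.2, 82.5]]
Y (219, 172, 23, 35) [[219, 172], [241, 175], [241, 206], [241, 172]]
  z 0.004 [[-18.7, -5.7], [-15.2, 19.3], [21.2, 18.3], [-18.7, 19.4]]
Y (130, 172, 27, 35) [[130, 172], [150, 174], [152, 201], [146, 206], [156, 206], [153, 172]]
  z 0.004 [[-18.8, -107.5], [-16.5, -84.8], [15.2, -85.4], [21.2, -93.0], [21.2, -81.2], [-18.8, -81.1]]
lip ends outer [[ -36.8949 -127.5556]
 [ -37.6976  129.8539]] rail ends [[  33.7142 -126.3523]
 [  34.7848  126.8822]]
[0.5065 0.2877]
```

The frame agrees: the marks come out within about 1 mm and the rail and lip are parallel to it. The box lies at rack y ≈ 98 mm. I'll move above its upper end first and check how far it settles.

>>> nudge_tcp --increments '{"jaw":[0.06, 0.06, 0.06, 0.06, 0.06], "x":[-0.025, -0.025, -0.025, -0.025, -0.025], "y":[0.031, 0.031, 0.031, 0.031, 0.031], "z":[0.1, 0.1, 0.1, 0.1, 0.1], "yaw":[0, 0, 0, 0, 0]}' --grip_force 3

```text
t: 3.4
eef_pos: [0.5215, 0.2782, 0.1522]
ee_rot: [-3.141, 0.0, 2.978]
force: [0.4, -0.5, 1.0]
width: 0.0601
gripper_force: 0.0
```

>>> nudge_tcp --increments '{"jaw":[0.06, 0.06], "x":[0, 0], "y":[0, 0], "z":[0, 0], "yaw":[0, 0]}'

```text
t: 3.57
eef_pos: [0.522, 0.2793, 0.1545]
ee_rot: [3.138, 0.003, 2.978]
force: [-0.5, 0.7, -0.1]
width: 0.06
gripper_force: 0.0
```

>>> nudge_tcp --increments '{"jaw":[0.06, 0.06, 0.06, 0.06, 0.06], "x":[0, 0, 0, 0, 0], "y":[0.0045, 0.0045, 0.0045, 0.0045, 0.0045], "z":[0.04, 0.07, 0.092, 0.092, 0.092], "yaw":[0, 0, 0, 0, 0]}' --grip_force 3

```text
t: 3.98
eef_pos: [0.522, 0.2835, 0.0607]
ee_rot: [-3.142, 0.0, 2.979]
force: [0.4, 1.2, 1.3]
width: 0.0601
gripper_force: 0.0
```

>>> nudge_tcp --increments '{"jaw":[0.045, 0.04, 0.03, 0.03, 0.03, 0.03, 0.03], "x":[0, 0, 0, 0, 0, 0, 0], "y":[0, 0, 0, 0, 0, 0, 0], "z":[0, 0, 0, 0, 0, 0, 0], "yaw":[0, 0, 0, 0, 0, 0, 0]}' --grip_force 4

```text
t: 4.57
eef_pos: [0.5221, 0.2837, 0.0604]
ee_rot: [3.141, 0.001, 2.979]
force: [-1.1, -0.1, 6.4]
width: 0.0346
gripper_force: 4.0
```

>>> nudge_tcp --increments '{"jaw":[0.03, 0.03, 0.03, 0.03, 0.03, 0.03, 0.03, 0.03, 0.03], "x":[0, 0, 0, 0, 0, 0, 0, 0, 0], "y":[0, 0, 0, 0, 0, 0, 0, 0, 0], "z":[-0.01, -0.02, -0.03, -0.04, -0.05, -0.06, -0.06, -0.06, -0.06], "yaw":[0, 0, 0, 0, 0, 0, 0, 0, 0]}'

```text
t: 5.32
eef_pos: [0.5214, 0.2833, 0.1193]
ee_rot: [-3.141, -0.0, 2.978]
force: [-0.4, 0.6, -1.8]
width: 0.0342
gripper_force: 4.0
```

```bash
python3 - <<'E'
from h import *
im=arm.grab_frame('scene')[:,:,::-1]
cv2.imwrite('pics/s2.png',cv2.resize(im[100:270,150:360],None,fx=3.5,fy=3.5,interpolation=cv2.INTER_CUBIC))
E
```

```text
(no output)
```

View pics/s2.png

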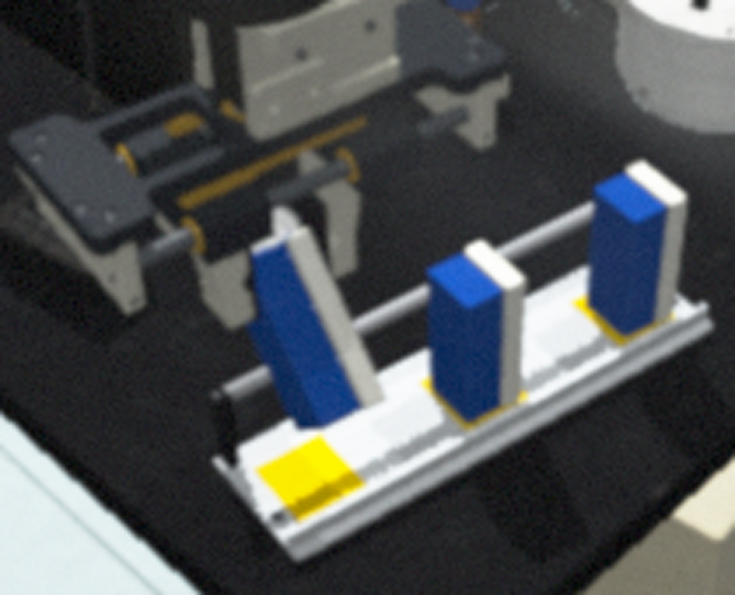

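The box is lifted and held at about (315,330) in the crop, still leaning, and both neighbours are untouched. The pads resist pivoting. I'll measure its lean on its side plane, then push the front foot edge against the back of the fixed rail to turn it upright.

```bash
cat >> h.py <<'E'
psi=-.161;R=np.array([[np.cos(psi),-np.sin(psi)],[np.sin(psi),np.cos(psi)]]);o=np.array([.4905,.189])+R@[.001,-.0005]
def onlane(c,uv,y):
    p,d=ray(c,uv);n=np.r_[R[:,1],0];s=((y-(p[:2]-o)@R[:,1])/(d@n));X=p+d*s[:,None];return np.c_[(X[:,:2]-o)@R,X[:,2]]*1000
E
python3 - <<'E'
from h import *
f=lambda P:[((u+.5)/3.5-.5+150,(v+.5)/3.5-.5+100) for u,v in P]
c=cam('scene')
a=onlane(c,f([(303,230),(381,400)]),.081); b=onlane(c,f([(252,250),(257,325),(305,425)]),.115); m=onlane(c,f([(290,235),(355,408)]),.098)
for q in(a,m,b): print(q,np.degrees(np.arctan2(q[0,0]-q[1,0],q[0,2]-q[1,2])))
s=arm.get_state();print((s['eef_pos'][:2]-o)@R,s['eef_pos'][2])
E
```

```text
[[ 19.5327  81.     142.9946]
 [-38.0775  81.      82.9593]] 43.819137617821
[[  0.9659  98.     162.2014]
 [-43.3163  98.      93.1637]] 32.676975155377434
[[  4.2597 115.     160.3702]
 [  7.4798 115.     113.5391]
 [-27.8116 115.      79.3384]] -3.9335076159619313
[0.0144 0.0984] 0.11898670072827335
```

Lean is 43.8°, so it hasn't pivoted. Next: lift, move over the rail to its far side, then lower the foot edge to rail height.

>>> nudge_tcp --increments '{"jaw":[0.03, 0.03, 0.03, 0.03, 0.03, 0.03, 0.03, 0.03, 0.03, 0.03, 0.03, 0.03], "x":[0, 0, -0.02, -0.045, -0.07, -0.092, -0.092, -0.092, -0.092, -0.092, -0.092, -0.092], "y":[0, 0, 0, 0, 0, 0, 0, 0, 0, 0, 0, 0], "z":[-0.01, -0.02, -0.02, -0.02, -0.02, -0.02, -0.005, 0.01, 0.025, 0.04, 0.04, 0.04], "yaw":[0, 0, 0, 0, 0, 0, 0, 0, 0, 0, 0, 0]}'

```text
t: 6.37
eef_pos: [0.6125, 0.2683, 0.0796]
ee_rot: [-3.14, -0.001, 2.979]
force: [0.4, 0.2, 0.3]
width: 0.0346
gripper_force: 4.0
```

```bash
python3 - <<'E'
from h import *
im=arm.grab_frame('scene')[:,:,::-1]
cv2.imwrite('pics/s3.png',cv2.resize(im[100:270,150:360],None,fx=3.5,fy=3.5,interpolation=cv2.INTER_CUBIC))
E
```

View pics/s3.png

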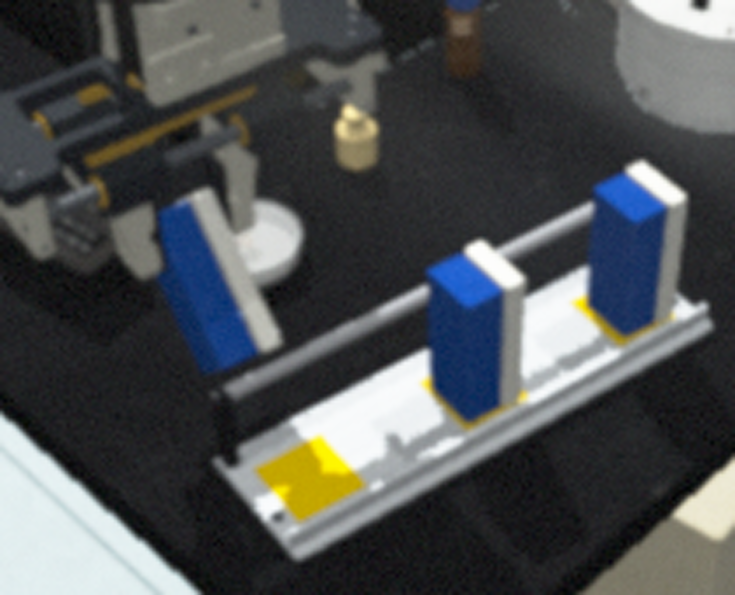

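The box is now behind the rail, its front foot edge at about (282,347) and the rail in front of it. I'll check that edge's height before pulling.

```bash
python3 - <<'E'
from h import *
f=lambda P:[((u+.5)/3.5-.5+150,(v+.5)/3.5-.5+100) for u,v in P]
print(onlane(cam('scene'),f([(208,187),(282,345)]),.081),onlane(cam('scene'),f([(228,385),(500,247)]),.1))
s=arm.get_state();print((s['eef_pos'][:2]-o)@R,s['eef_pos'][2])
E
```

```text
[[109.8455  81.     107.0369]
 [ 49.8081  81.      46.3849]] [[  77.1703  100.        6.2997]
 [-144.7187  100.      261.8098]]
[0.1072 0.0989] 0.08056162831593179
```

>>> nudge_tcp --increments '{"jaw":[0.03, 0.03, 0.03, 0.03, 0.03, 0.03], "x":[0.007, 0.013, 0.018, 0.023, 0.028, 0.033], "y":[0, 0, 0, 0, 0, 0], "z":[0, 0, 0, 0, 0, 0], "yaw":[0, 0, 0, 0, 0, 0]}'

```text
t: 6.92
eef_pos: [0.5796, 0.2742, 0.08]
ee_rot: [3.141, 0.001, 2.979]
force: [1.7, -0.1, -0.1]
width: 0.0345
gripper_force: 4.0
```

>>> nudge_tcp --increments '{"jaw":[0.03, 0.03, 0.03, 0.03, 0.03, 0.03, 0.03], "x":[0.005, 0.01, 0.015, 0.02, 0.025, 0.028, 0.028], "y":[0, 0, 0, 0, 0, 0, 0], "z":[0, 0, 0, 0, 0, 0, 0], "yaw":[0, 0, 0, 0, 0, 0, 0]}'

```text
t: 7.5
eef_pos: [0.5516, 0.2785, 0.0796]
ee_rot: [-3.142, -0.0, 2.979]
force: [-0.3, 0.0, -0.4]
width: 0.0343
gripper_force: 4.0
```

```bash
python3 - <<'E'
from h import *
im=arm.grab_frame('scene')[:,:,::-1]
cv2.imwrite('pics/s4.png',cv2.resize(im[100:270,150:360],None,fx=3.5,fy=3.5,interpolation=cv2.INTER_CUBIC))
E
```

```text
(no output)
```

View pics/s4.png

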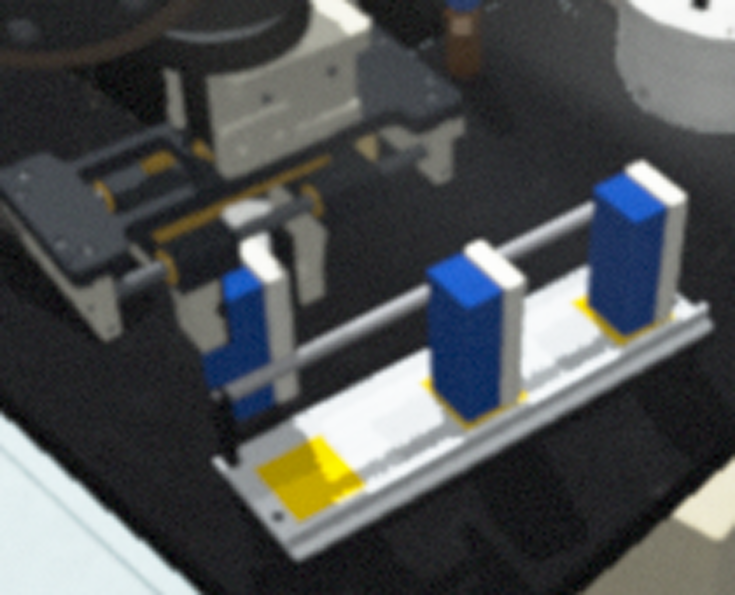

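It worked: the box is nearly upright behind the rail, its front edge running (287,270)–(297,400), and the neighbours are undisturbed. I'll measure lean, foot height and x.

```bash
python3 - <<'E'
from h import *
f=lambda P:[((u+.5)/3.5-.5+150,(v+.5)/3.5-.5+100) for u,v in P]
q=onlane(cam('scene'),f([(288,268),(297,400)]),.0815);print(q,np.degrees(np.arctan2(q[0,0]-q[1,0],q[0,2]-q[1,2])),np.hypot(*(q[0]-q[1])[[0,2]]))
s=arm.get_state();print((s['eef_pos'][:2]-o)@R,s['eef_pos'][2])
E
```

```text
[[ 35.5103  81.5    108.6531]
 [ 38.9427  81.5     16.4538]] -2.132027627118232 92.26317265897168
[0.0451 0.0986] 0.07948346657603325
```

>>> nudge_tcp --increments '{"jaw":[0.03, 0.03, 0.03, 0.03, 0.03, 0.03, 0.03, 0.03, 0.03, 0.03, 0.03, 0.03, 0.03, 0.03, 0.03], "x":[-0.006, -0.006, -0.006, -0.006, -0.006, 0.01, 0.03, 0.045, 0.055, 0.055, 0.055, 0.055, 0.055, 0.055, 0.055], "y":[0, 0, 0, 0, 0, 0.001, 0.001, 0.001, 0.001, 0.001, 0.001, 0.001, 0.001, 0.001, 0.001], "z":[0, -0.015, -0.03, -0.045, -0.055, -0.055, -0.055, -0.055, -0.055, -0.04, -0.025, -0.01, 0, 0.006, 0.006], "yaw":[0, 0, 0, 0, 0, 0, 0, 0, 0, 0, 0, 0, 0, 0, 0]}'

```text
t: 8.8
eef_pos: [0.4978, 0.2877, 0.0721]
ee_rot: [-3.14, -0.001, 2.978]
force: [-0.1, -0.6, -1.1]
width: 0.0344
gripper_force: 4.0
```

```bash
python3 - <<'E'
from h import *
im=arm.grab_frame('scene')[:,:,::-1]
cv2.imwrite('pics/s5.png',cv2.resize(im[100:270,150:360],None,fx=3.5,fy=3.5,interpolation=cv2.INTER_CUBIC))
E
```

```text
(no output)
```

View pics/s5.png

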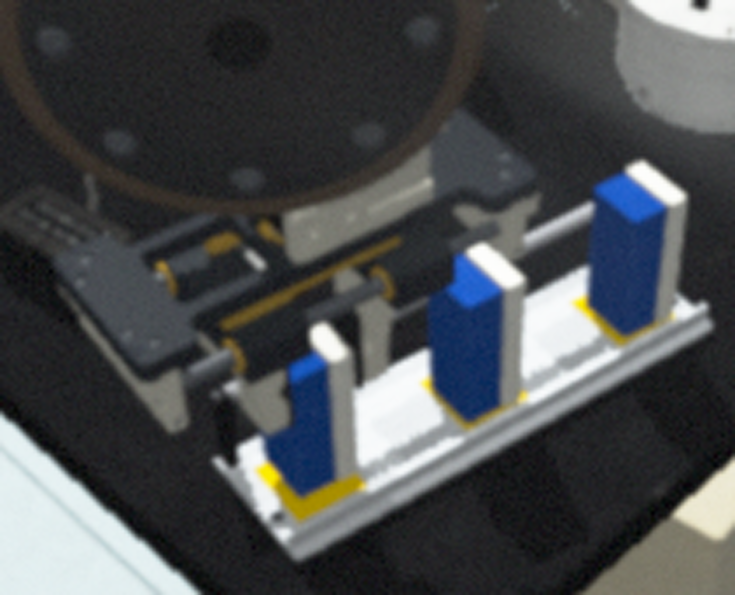

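The box now hangs upright over the empty mark. Its front edge, (354,350)–(355,478), is parallel to the neighbours' edges. I've used all 10 views, so from here I go by numbers. I'll lower it gently until it touches down.

```bash
python3 - <<'E'
from h import *
f=lambda P:[((u+.5)/3.5-.5+150,(v+.5)/3.5-.5+100) for u,v in P]
q=onlane(cam('scene'),f([(354,350),(355,478)]),.083);print(q)
q=onlane(cam('scene'),f([(523,272),(521,398)]),-.017);print('mid nb',q)
E
```

```text
[[-20.8457  83.     101.8347]
 [-14.7041  83.       8.3802]]
mid nb [[-14.9328 -17.      89.8839]
 [-17.3461 -17.       4.2652]]
```

>>> nudge_tcp --increments '{"jaw":[0.03, 0.03, 0.03, 0.03], "x":[0, 0, 0, 0], "y":[0, 0, 0, 0], "z":[0.002, 0.003, 0.003, 0.003], "yaw":[0, 0, 0, 0]}'

```text
t: 9.18
eef_pos: [0.4984, 0.2885, 0.071]
ee_rot: [3.141, 0.0, 2.978]
force: [0.0, -0.1, -0.7]
width: 0.0345
gripper_force: 4.0
```

>>> nudge_tcp --increments '{"jaw":[0.03, 0.03, 0.03, 0.03], "x":[0, 0, 0, 0], "y":[0, 0, 0, 0], "z":[0.002, 0.003, 0.003, 0.003], "yaw":[0, 0, 0, 0]}'

```text
t: 9.52
eef_pos: [0.4982, 0.2883, 0.0675]
ee_rot: [-3.141, -0.0, 2.978]
force: [-0.9, -0.0, -1.0]
width: 0.0345
gripper_force: 4.0
```

>>> nudge_tcp --increments '{"jaw":[0.03, 0.03, 0.03, 0.03], "x":[0, 0, 0, 0], "y":[0, 0, 0, 0], "z":[0.002, 0.002, 0.002, 0.002], "yaw":[0, 0, 0, 0]}'

```text
t: 9.85
eef_pos: [0.4982, 0.2883, 0.0655]
ee_rot: [-3.141, -0.0, 2.978]
force: [-0.2, -0.6, -1.6]
width: 0.034
gripper_force: 4.0
```

>>> nudge_tcp --increments '{"jaw":[0.03, 0.03, 0.03, 0.03], "x":[0, 0, 0, 0], "y":[0, 0, 0, 0], "z":[0.002, 0.002, 0.002, 0.002], "yaw":[0, 0, 0, 0]}'

```text
t: 10.18
eef_pos: [0.4983, 0.2885, 0.0636]
ee_rot: [3.141, 0.0, 2.978]
force: [1.8, -0.2, -0.4]
width: 0.0341
gripper_force: 4.0
```

```bash
cat > low.py <<'E'
from h import *
im=arm.grab_frame('scene');np.save('last.npy',im);c=cam('scene')
for b in blobs(im,*BL,60):
    p=b[:,0];m=p[p[:,1]>=p[:,1].max()-1].mean(0)
    if m[1]<150: continue
    y=(onz(c,[m],.004)[0,:2]-o)@R
    print(m,cv2.boundingRect(b),'foot front-blue corner if on floor',y*1000,'z on lane y=+117',onlane(c,[m],.116))
E
python3 low.py
```

```text
[236.  242.4] (226, 205, 19, 39) foot front-blue corner if on floor [ -7.8622 109.388 ] z on lane y=+117 [[-20.1392 116.      20.7081]]
[284.5 217.5] (272, 176, 21, 43) foot front-blue corner if on floor [-10.4253   8.999 ] z on lane y=+117 [[-151.5407  116.      197.1096]]
[329.  193.2] (319, 149, 21, 46) foot front-blue corner if on floor [-10.2412 -94.4723] z on lane y=+117 [[-224.7425  116.      297.4181]]
```

>>> nudge_tcp --increments '{"jaw":[0.03, 0.03, 0.03, 0.03], "x":[0, 0, 0, 0], "y":[0, 0, 0, 0], "z":[0.002, 0.002, 0.002, 0.002], "yaw":[0, 0, 0, 0]}'

```text
t: 10.57
eef_pos: [0.4986, 0.2885, 0.062]
ee_rot: [3.141, 0.001, 2.979]
force: [1.1, -1.9, 3.4]
width: 0.0344
gripper_force: 4.0
```

```bash
python3 low.py
```

```text
[236.  242.4] (226, 205, 19, 39) foot front-blue corner if on floor [ -7.8622 109.388 ] z on lane y=+117 [[-20.1392 116.      20.7081]]
[284.5 217.5] (272, 176, 21, 43) foot front-blue corner if on floor [-10.4253   8.999 ] z on lane y=+117 [[-151.5407  116.      197.1096]]
[329.  193.4] (319, 149, 21, 46) foot front-blue corner if on floor [-10.646 -94.128] z on lane y=+117 [[-224.7714  116.      297.16  ]]
```

The foot position stayed the same while the wrist force rose, so it is on the floor. It sits 100.4 mm along from the middle box and 2.6 mm across. Releasing and rising.

>>> nudge_tcp --increments '{"jaw":[0.038, 0.042, 0.06, 0.06, 0.06, 0.06, 0.06, 0.06, 0.06, 0.06, 0.06, 0.06, 0.06], "x":[0, 0, 0, 0, 0, 0, 0, 0, 0, 0, 0, 0, 0], "y":[0, 0, 0, 0, 0, 0, 0, 0, 0, 0, 0, 0, 0], "z":[-0.001, -0.001, -0.001, -0.001, -0.001, -0.001, -0.02, -0.05, -0.08, -0.12, -0.15, -0.15, -0.15], "yaw":[0, 0, 0, 0, 0, 0, 0, 0, 0, 0, 0, 0, 0]}'

```text
t: 11.7
eef_pos: [0.4989, 0.2892, 0.2139]
ee_rot: [3.138, 0.002, 2.978]
force: [0.5, -0.3, 1.3]
width: 0.0598
gripper_force: 0.0
```

```bash
python3 low.py
python3 - <<'E'
from h import *
st=arm.get_state();im=arm.grab_frame('wrist');c=cam('wrist',st);im=im.copy();im[245:]=0
loc=lambda uv,z:np.round((onz(c,uv,z)[:,:2]-o)@R*1000,1).tolist()
for k in blobs(im,*BL,60):
    e=cv2.approxPolyDP(k,3,True)[:,0];print(e.tolist(),'top z88',loc(e,.088))
E
```

```text
[236.  242.4] (221, 195, 24, 49) foot front-blue corner if on floor [ -7.8622 109.388 ] z on lane y=+117 [[-20.1392 116.      20.7081]]
[284.5 217.5] (272, 172, 21, 47) foot front-blue corner if on floor [-10.4253   8.999 ] z on lane y=+117 [[-151.5407  116.      197.1096]]
[329.  193.4] (319, 149, 21, 46) foot front-blue corner if on floor [-10.646 -94.128] z on lane y=+117 [[-224.7714  116.      297.16  ]]
[[275, 182], [273, 234], [297, 236], [295, 189], [291, 182]] top z88 [[-28.8, 97.3], [14.8, 95.5], [16.6, 115.4], [-23.1, 113.3], [-28.8, 110.1]]
[[98, 180], [84, 184], [89, 180], [77, 180], [28, 195], [34, 232], [59, 233], [102, 208]] top z88 [[-30.8, -44.1], [-27.6, -55.8], [-30.8, -51.3], [-30.9, -61.0], [-18.7, -102.9], [12.8, -103.5], [13.7, -82.7], [-7.7, -43.8]]
[[198, 180], [187, 187], [192, 180], [178, 180], [153, 195], [157, 233], [180, 233], [199, 209]] top z88 [[-30.6, 36.0], [-24.9, 26.8], [-30.6, 31.2], [-30.6, 20.0], [-18.4, -1.1], [13.8, -0.8], [13.8, 18.4], [-6.7, 35.3]]
```

The box stands free. Its top is about 2–3 mm across and 3 mm along from ideal, and its foot is 2.6 mm across, so it's upright. The neighbours' pixels have not changed. Handing in.

```bash
python3 -c "
from station import arm
print(arm.job_done())"
```

```text
the job is handed in; nothing more can be done
None
```

The job is handed in (no verdict printed): the tipped box stands upright on its empty mark, about 3 mm off centre and facing like its neighbours by my camera measurements, it has been let go, and those two boxes did not move.

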